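# Fit the hour hand on its flatted arbor

## Robot

A 7-joint arm with a two-finger parallel gripper is mounted at the origin on the work surface. World frame = base frame: x ahead of the robot, y to its left, z up, the work surface at z = 0. Lengths are in m, angles in rad, forces in N, time in s.
With the tool pointing down it reaches from about 0.4 to 0.85 m from the base axis. Payload 10.4 kg.
Tool frame: the origin (TCP) lies midway between the tips of the shut fingers; the grasp point (between the pads) lies robot.tcp_to_grasp behind it (robot.tcp_to_grasp is the distance from the TCP to the grasp point, in m); z points along the fingers, y is the line along which they close (so a half turn about z gives the same grasp; the last joint's range is limited). The gripper opens to 87 mm and grips with 3 to 60 N. Pads are 19 mm wide; open, the fingers measure 117 mm over their backs; the gripper's body (75 mm by 190 mm) begins 51 mm behind the grasp point.
Start: joints at [1.147, 0.332, -0.065, 1.46, 0.022, 1.35, -0.088], TCP at [0.244, -0.575, 0.223] pointing down, gripper open.
Joint ranges: [-2.6, 2.6], [-0.5, 2.12], [-1.47, 1.34], [0.16, 2.42], [-1.27, 4.41], [0.06, 2.06], [-2.6, 2.6]. Speed limits (rad/s): [2.22, 2.22, 2.79, 2.79, 3.14, 3.14, 3.14].

## Interface

Orientations are given as a 3x3 rotation matrix whose columns are the frame's x, y, z axes.
In Python, from station import robot gives the robot as it stands. Calls block until the motion is done:
- robot.goto(position, orientation): joint-space move of the TCP to a pose.
- robot.move_l(position, vel=0.15, attitude=None, guard=None): straight line of the TCP; attitude=None keeps the orientation; vel is the mean speed in m/s. With guard (N) it stops when the force on the tool has changed by that much, and returns True; else False.
- robot.movej(angles): joint-space move.
- robot.open_gripper() and robot.close(squeeze=None): open the fingers fully, or close them until they stop; squeeze is the grip in N (None keeps the last).
- robot.dwell(seconds).
- robot.ik(position, orientation): joint angles nearest the present ones, or None.
- robot.observe(): the state.
- robot.read_camera(name): name is "side" or "top"; returns a dict with "img" (480x640x3 uint8, red, green, blue), "vertical_fov" (degrees; the focal length in pixels is half the picture's height over the tangent of half this angle, whatever the lens; pixels are square), "cx", "cy" (the principal point, pixels), "eye" and "orientation" of the camera in the world. Camera axes: x right, y down, z forward; pixel columns grow to the right and rows downward; lengths in m; the calibration is good to about 2 mm. A picture is of the moment at which its call begins. There is no depth.
A pose or a line that the arm cannot do raises robot.IKError and nothing moves.
- robot.finish_job(): hands the job in; it is judged then, once.
The state is a dict: "clock": time; "joint_pos": joint angles; "qd": joint speeds; "effort": joint torques, N m; "eef_pos": TCP position; "eef_rot": TCP orientation; "wrist_force": force on the tool from outside, world axes, zero at the start; "torque": the same for the moment, N m; "gripper_width": finger opening in m; "gripper_force": force on a finger pad.
Only numpy, scipy, OpenCV 4.12 (cv2) and the standard library are available. Lean on these libraries where they do the work, as an engineer would, in place of code of your own. Each camera call takes 0.05 s, during which the arm holds its last target. There are 200 camera calls.

## Task

Draw the hour hand (the shorter, broader one with the diamond tip) out of the wooden rack by its blade, lay it flat with its boss on the cork mat and let go. Then take it by its square boss, turn it until the flat in its bore matches the flat of the arbor on the dial, and lower it (do not drop it) fully home on the arbor, then let go. Leave the minute hand in the rack and the jar and bowl where they are.

Things in the scene. Friction and masses are not known exactly. Their poses are not given: they have to be found in the camera images.
- hour_hand: Large clock hand, 0.2 kg, 138 mm from bore axis to tip: square brass boss 44 x 44 mm, 36 mm high, faces square to x and y; dark steel blade (see blade_mid). Balances on its boss. Origin: centre of the boss's underside, on the bore axis; x along the blade to the tip, z up. At the start it lies in one of the rack's bays, boss under the roof, blade sticking out.
- arbor: Fixed vertical steel arbor (does not turn) at the dial's centre. Origin: on its axis at the top of its shoulder, a disc 40 mm wide, 36 mm above the bench, on which the boss rests when home. D-shaped shaft 40 mm high, radius 12 mm, flat 6 mm from the axis facing +x of this frame, so the hand fits only with its blade along +x. Top 3 mm slightly smaller as a lead-in.
- movement: Fixed round clock movement lying dial up, 190 mm wide and 30 mm high, white dial with 12 black hour marks. Origin: centre of its underside on the bench.
- rack: Fixed roofed wooden rack, 206 mm wide, 59 mm high, two bays open to -x. Origin: on the bench between the bays; their middles at y = +50 and -50 mm, each 94 mm wide. Floor 6 mm thick, roof underside at 53 mm, both from x = -30 to +40 mm; back wall behind. Hands lie with bore axis within 10 mm of x = 0, blade to -x within 0.2 rad.
- mat: Fixed square cork mat, 120 x 120 mm, 4 mm thick. Origin: centre of its underside on the bench. The bench is clear on its side towards the robot, so the blade may reach out over the edge there; the movement (30 mm high, higher than the blade of a hand lying down) stands not far to its right.
- minute_hand: The other clock hand, in the other bay: same boss, but round bore and a longer plain blade 12 mm wide reaching 175 mm from the axis. Stays where it is. Frame as for the hour hand.
- jar: Amber jar with red lid, 56 mm wide, 70 mm high. Origin: centre of its underside. Leave alone.
- cup: Small aluminium bowl, 70 mm wide, 40 mm high. Origin: centre of its underside. Leave alone.
- blade_mid (a point): Point on the hour hand's blade at x = 75 mm, mid-thickness, 14 mm above the boss's underside. The blade runs along x from the boss (22 mm) to the tip, 20 mm wide, 12 mm thick, its underside 8 mm above the boss's underside; the tip is a diamond 37 mm wide centred at x = 120 mm.
- bore (a point): Mouth of the hour hand's bore, on the boss's top, 36 mm above its underside. The bore goes right through: D-shaped, radius 13 mm, its flat wall on the blade side, 7 mm from the axis and square to the hand's x.
- hour_tip (a point): Point of the hour hand's tip: x = 138 mm in the hand's frame, at mid-thickness of the blade (14 mm above the boss's underside).
Mind the look-alikes: they are no part of the job. What is shaped like the hour_hand but green or pink is not meant.

How it is judged:
By the outcome, as a careful person would: the job done as asked, in the order asked, and still so for the second after the job is handed in, with the robot touching nothing.
It also fails if it takes over 59 s, if anything falls off the work surface, if the arm or the gripper's body presses on something with over 40 N, if the wrist force passes 120 N, or if a joint passes its speed limit or range.

## Working session

There is one attempt and no reset: what is moved stays moved. The work goes in short steps, each a Python script; the robot and the scene stay as the last script left them, time stands still between calls to the robot, and variables do not carry over. Pictures are saved under pics/ and viewed, at most 10 in all, crops included, and the job is handed in when it is done.

```bash
ls; mkdir -p pics; python3 - <<'E'
from station import robot
import cv2
for n in("top","side"):
    c=robot.read_camera(n); cv2.imwrite(f"pics/{n}0.png",c["img"][:,:,::-1])
    print(n,{k:v for k,v in c.items() if k!="img"})
print(robot.observe(),robot.tcp_to_grasp)
E
```

```text
pics
top {'vertical_fov': 57.703007618217775, 'cx': 326.23145653947097, 'cy': 243.00860919055248, 'eye': array([0.38751047, 0.11002085, 1.04220829]), 'orientation': array([[ 0.00204558, -0.99604989,  0.08877184],
       [-0.99999696, -0.00191517,  0.00155427],
       [-0.00137812, -0.08877475, -0.99605077]])}
side {'vertical_fov': 44.308364420239904, 'cx': 315.4698527967983, 'cy': 238.89158070834668, 'eye': array([-0.05435488,  0.77970213,  1.11520138]), 'orientation': array([[-0.75916383, -0.50606416,  0.40935234],
       [-0.65089539,  0.58797468, -0.48023011],
       [ 0.00233844, -0.63101888, -0.77576395]])}
{'clock': 0.1, 'joint_pos': array([ 1.14736948,  0.33280513, -0.06467957,  1.46086185,  0.02162566,
        1.34993308, -0.08849424]), 'qd': array([-8.49553439e-05, -1.42435517e-03, -1.43264862e-03, -3.47432644e-03,
       -1.73192698e-03, -6.92438038e-04, -2.75924680e-04]), 'effort': array([ 1.14737330e-03, -6.24542499e+01,  2.42549856e-02, -3.90713847e+01,
       -6.14385610e-02,  3.66039842e-02,  9.79799188e-05]), 'eef_pos': array([ 0.24369812, -0.57514036,  0.22183353]), 'eef_rot': array([[ 9.20734211e-01,  3.90189900e-01, -5.95736073e-04],
       [ 3.90190344e-01, -9.20733474e-01,  1.16833191e-03],
       [-9.26428315e-05, -1.30817363e-03, -9.99999140e-01]]), 'wrist_force': array([ 0.14722025,  0.02194903, -0.21900423]), 'torque': array([0.0077276 , 0.0121584 , 0.03908547]), 'gripper_force': 0.0, 'gripper_width': 0.08704106959304875} 0.0187
```

View pics/top0.png

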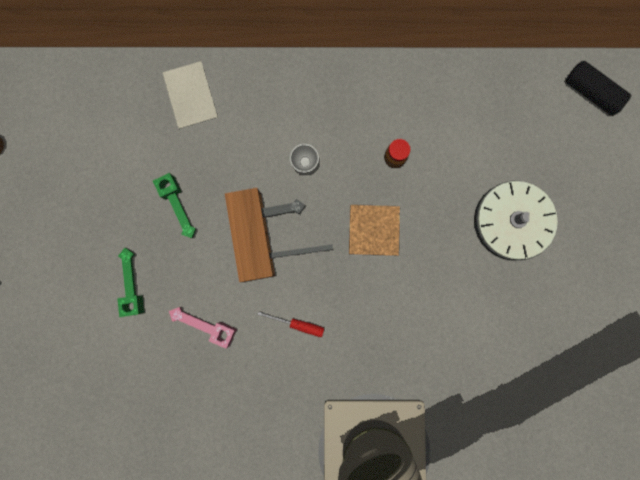

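View pics/side0.png

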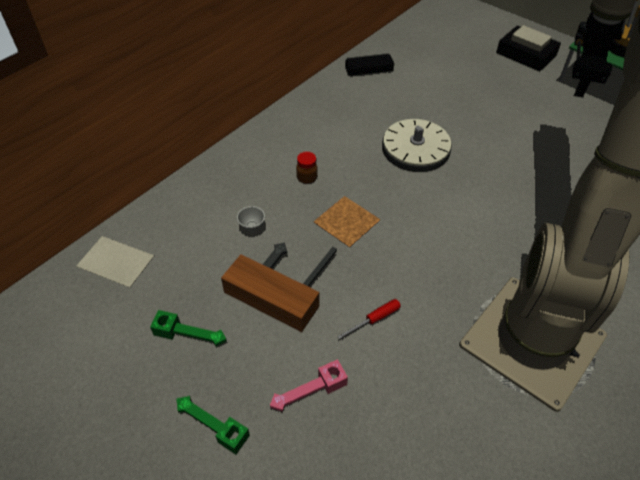

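The candidates in the top view are:
- Dark hand with a diamond tip in the rack, blade around (285,210).
- Dark plain, longer hand in the rack at (300,251), which is the minute hand.
- Green hands at (175,205) and (128,285), and a pink one at (205,327), all look-alikes.

The dark diamond-tipped one fits the description. I'll confirm it in an enlarged crop, with the arbor beside it.

```bash
cat > h.py <<'E'
from station import robot
import numpy as np, cv2
def cam(n): return robot.read_camera(n)
def f(c): return 240/np.tan(np.radians(c["vertical_fov"]/2))
def p2w(c,u,v,z):
    d=c["orientation"]@np.array([(u-c["cx"])/f(c),(v-c["cy"])/f(c),1.]); e=c["eye"]
    return e+d*(z-e[2])/d[2]
def w2p(c,P):
    q=(np.atleast_2d(P)-c["eye"])@c["orientation"]
    return np.c_[q[:,0]/q[:,2]*f(c)+c["cx"],q[:,1]/q[:,2]*f(c)+c["cy"]]
def crop(c,u0,v0,w,h,s): return cv2.resize(c["img"][v0:v0+h,u0:u0+w,::-1],None,fx=s,fy=s,interpolation=cv2.INTER_CUBIC)
E
python3 - <<'E'
from h import *
t=cam("top");s=cam("side")
a=crop(t,220,170,130,120,6)[:,:780]; 
b=np.hstack([crop(t,500,198,40,40,10),crop(s,398,115,40,40,10)])
cv2.imwrite("pics/rack.png",a);cv2.imwrite("pics/arb.png",b)
g=t["img"].astype(int)
# segments
hsv=cv2.cvtColor(t["img"],cv2.COLOR_RGB2HSV)
def comp(m,box,nm,z):
    k=np.zeros(m.shape,np.uint8);u0,v0,u1,v1=box;k[v0:v1,u0:u1]=m[v0:v1,u0:u1]*1
    cn=max(cv2.findContours(k,cv2.RETR_EXTERNAL,cv2.CHAIN_APPROX_NONE)[0],key=cv2.contourArea)
    w=np.array([p2w(t,*p,z)[:2] for p in cn[:,0]],np.float32)
    print(nm,cv2.minAreaRect(cn),cv2.minAreaRect(w)); return w
comp(hsv[...,1]>90,(340,195,410,265),"mat",.004)
comp(hsv[...,1]>90,(215,175,285,295),"rackroof",.059)
w=comp((g.min(2)>140),(460,170,575,270),"dial",.03); print(cv2.fitEllipse(w))
E
```

```text
mat ((374.0410461425781, 229.72714233398438), (49.45813751220703, 49.232452392578125), 1.8476102352142334) ((0.5124728679656982, -0.0030660778284072876), (0.11877018958330154, 0.11900462955236435), 88.01299285888672)
rackroof ((249.10182189941406, 234.46054077148438), (90.29681396484375, 36.281497955322266), 80.13418579101562) ((0.4953557550907135, 0.2866669297218323), (0.2063547670841217, 0.08174516260623932), 10.593911170959473)
dial ((518.0000610351562, 219.50001525878906), (78.48883819580078, 75.66043090820312), 45.0) ((0.5346466302871704, -0.33749473094940186), (0.18117916584014893, 0.1815398633480072), 43.965179443359375)
((0.5346035361289978, -0.33737924695014954), (0.17402146756649017, 0.17446409165859222), 20.097036361694336)
```

View pics/rack.png

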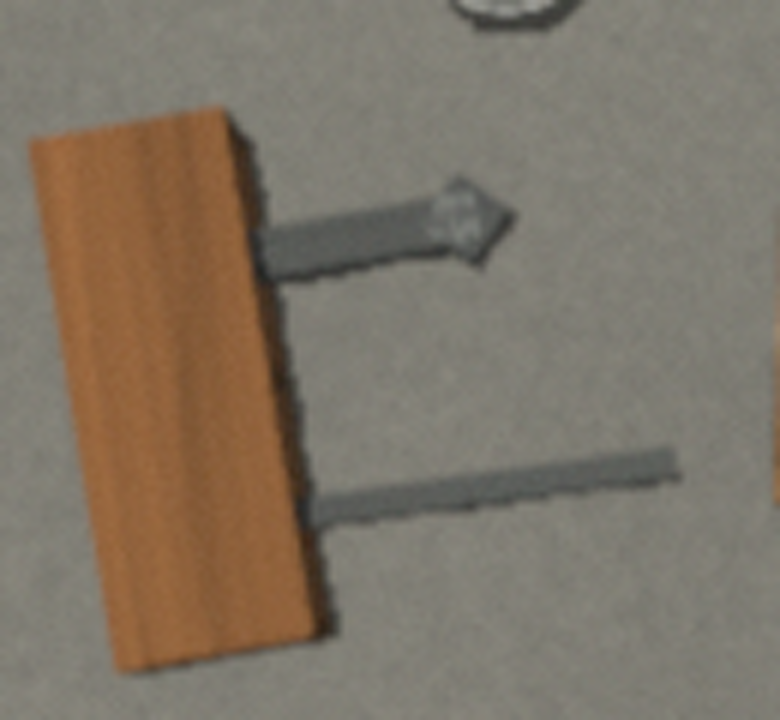

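View pics/arb.png

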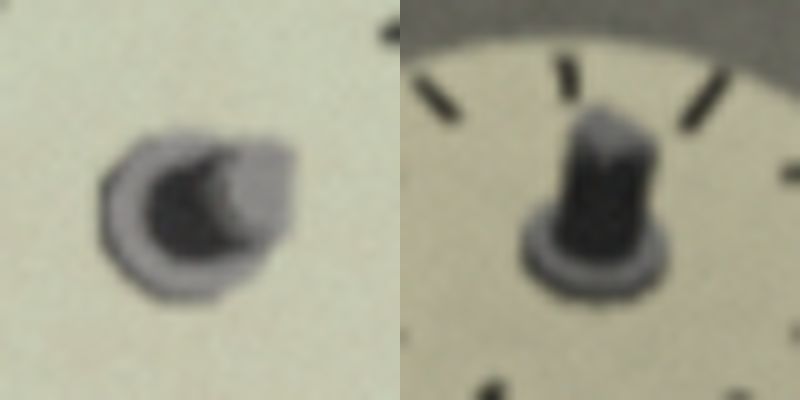

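The rack crop shows the brass-bossed dark hand with the diamond tip, with its tip near full-picture pixel (306,206). That is the hour hand. The plain minute hand ends near (333,247). The arbor crops show the top of the D at about (526,217) in the top view, with its flat facing roughly right in the picture (about world -y). The side view agrees. I'll fit the arbor angle and the hand pose with small rendered models.

```bash
cat > fit.py <<'E'
from h import *
from scipy.optimize import minimize
def dpoly(r,d,x,y,th,z,n=60):
    a0=np.arccos(d/r); a=np.linspace(a0,2*np.pi-a0,n)
    p=np.c_[r*np.cos(a),r*np.sin(a)]; c,s=np.cos(th),np.sin(th)
    return np.c_[p@np.array([[c,s],[-s,c]])+[x,y],np.full(n,z)]
def circ(r,x,y,z):
    a=np.linspace(0,2*np.pi,80); return np.c_[x+r*np.cos(a),y+r*np.sin(a),np.full(80,z)]
S=8
def fill(lab,c,box,P,v,hull=True):
    q=((w2p(c,P)-box[:2]+.5)*S-.5).astype(np.float32)
    if hull: q=cv2.convexHull(q)
    cv2.fillPoly(lab,[np.round(q*16).astype(np.int32)],v,shift=4)
def score(c,box,lab,nl):
    u,v,w,h=box
    A=np.stack([cv2.GaussianBlur(cv2.resize((lab==k).astype(np.float32),(w,h),interpolation=cv2.INTER_AREA),(0,0),.5).ravel() for k in range(nl)],1)
    I=cv2.cvtColor(c["img"],cv2.COLOR_RGB2GRAY)[v:v+h,u:u+w].astype(float).ravel()
    x=np.linalg.lstsq(A,I,rcond=None)[0]; return ((A@x-I)**2).mean()
def arb(c,box,x,y,th):
    lab=np.zeros((box[3]*S,box[2]*S),np.uint8)
    fill(lab,c,box,np.r_[circ(.02,x,y,.03),circ(.02,x,y,.036)],1)
    fill(lab,c,box,circ(.02,x,y,.036),2)
    fill(lab,c,box,np.r_[dpoly(.012,.006,x,y,th,.036),dpoly(.0115,.0055,x,y,th,.076)],3)
    fill(lab,c,box,dpoly(.0115,.0055,x,y,th,.076),4)
    return score(c,box,lab,5)
if __name__=="__main__":
    for n,box,in (("top",(506,206,30,26)),("side",(406,121,24,28))):
        c=cam(n)
        R=[]
        for d in range(0,360,15):
            r=minimize(lambda p:arb(c,box,p[0]/1e3,p[1]/1e3,np.radians(d)),[534.5,-337.5],method="Nelder-Mead",options=dict(initial_simplex=[[534.5,-337.5],[537.5,-337.5],[534.5,-334.5]],xatol=.1,fatol=.05,maxiter=60))
            R.append((r.fun,d,*r.x))
        R.sort()
        R2=[]
        for _,d,x,y in R[:2]:
            r=minimize(lambda p:arb(c,box,p[0]/1e3,p[1]/1e3,np.radians(p[2])),[x,y,d],method="Nelder-Mead",options=dict(initial_simplex=[[x,y,d],[x+1,y,d],[x,y+1,d],[x,y,d+8]],xatol=.1,fatol=.02))
            R2.append((r.fun,*r.x))
        print(n,np.round(R[:7],1).tolist(),"\n  ",np.round(R2,1).tolist())
E
python3 fit.py
python3 - <<'E'
from h import *
t=cam("top")
# hand: boss underside at z=.006 -> blade top z=.026, mid .020
for nm,u,v in(("tip",305.8,205.8),("blade near roof mid",265.5,212),("minute tip",333,247.3)): print(nm,p2w(t,u,v,.024))
E
```

```text
top [[32.9, 270.0, 534.5, -336.9], [35.1, 255.0, 534.3, -336.9], [39.8, 285.0, 534.5, -337.1], [43.2, 240.0, 534.3, -337.1], [52.1, 300.0, 534.5, -337.0], [59.4, 225.0, 533.9, -337.2], [66.8, 315.0, 534.5, -337.1]] 
   [[32.8, 534.5, -336.9, 270.0], [32.7, 534.3, -336.9, 263.4]]
side [[294.0, 255.0, 534.9, -339.7], [294.6, 270.0, 534.8, -339.4], [297.6, 285.0, 534.8, -339.5], [302.1, 300.0, 535.0, -339.3], [307.1, 315.0, 534.9, -339.6], [307.1, 240.0, 534.6, -339.7], [312.9, 330.0, 535.1, -339.6]] 
   [[293.6, 534.8, -339.5, 258.7], [294.6, 534.8, -339.4, 269.9]]
tip [0.56650162 0.16010553 0.024     ]
blade near roof mid [0.55151469 0.25520949 0.024     ]
minute tip [0.46818665 0.09572033 0.024     ]
```

Measurements agree with the given sizes:

| Item | Position (m) | Heading | Check |
|---|---|---|---|
| Mat | centre (.512,-.003) | – | 119 mm wide |
| Rack | – | blade side about -79° | 206 mm wide |
| Hour hand | bore about (.545,.296), in the bay at local y=-50 | about -81° | – |
| Arbor | (.535,-.338) | flat about -95° | both cameras agree |

Next I check the IK for the whole plan.

```bash
cat >> h.py <<'E'
def R(psi,sgn=1):
    x=sgn*np.array([np.cos(psi),np.sin(psi),0]);z=np.array([0,0,-1.]);return np.c_[x,np.cross(z,x),z]
def u(psi): return np.array([np.cos(psi),np.sin(psi),0])
D=np.radians
BORE=np.array([.5449,.2964,0]); HP=D(-81); ARB=np.array([.5346,-.338,0])
E
python3 - <<'E'
from h import *
for s in(1,-1):
  print("sgn",s)
  for nm,p,psi in [("pick",BORE+.082*u(HP),-81),("out",BORE+.082*u(HP)+.1*u(HP),-81)]+[(f"mat{a}",np.array([.512,-.003,0])+.082*u(D(a)),a) for a in(-180,-150,-120)]+[(f"boss{a}",np.array([.512,-.003,0]),a) for a in(-180,-150,-120)]+[("arb",ARB,-95)]:
    for z in (.007,.15):
      q=robot.ik(p+[0,0,z],R(D(psi),s)); print(nm,z,None if q is None else np.round(q,2))
t=cam("top")
for nm,a,b,z in(("bowl",304,158,.04),("jar",399,150,.07)):print(nm,p2w(t,a,b,z))
E
```

```text
sgn 1
pick 0.007 [ 0.44  0.91 -1.25  1.7   0.91  1.24  2.27]
pick 0.15 [ 0.45  0.65 -1.24  1.58  0.62  1.36  2.43]
out 0.007 [ 0.63  0.88 -1.25  1.73  0.89  1.22  2.43]
out 0.15 [ 0.69  0.73 -1.39  1.62  0.73  1.42  2.52]
mat-180 0.007 [ 0.73  0.29 -0.89  2.13  0.3   0.85  1.23]
mat-180 0.15 [ 0.71 -0.   -0.79  2.01 -0.    1.14  1.49]
mat-150 0.007 [ 1.09  0.5  -1.23  2.09  0.59  0.96  1.63]
mat-150 0.15 [ 1.27  0.11 -1.3   1.96  0.12  1.15  2.02]
mat-120 0.007 [ 1.11  0.61 -1.24  2.01  0.69  1.03  2.16]
mat-120 0.15 [ 1.19  0.25 -1.24  1.89  0.25  1.18  2.49]
boss-180 0.007 [ 0.65  0.47 -0.85  1.93  0.44  0.93  1.15]
boss-180 0.15 [ 0.68  0.24 -0.85  1.81  0.19  1.18  1.34]
boss-150 0.007 [ 0.92  0.71 -1.24  1.92  0.77  1.09  1.45]
boss-150 0.15 [ 0.97  0.38 -1.23  1.8   0.38  1.23  1.72]
boss-120 0.007 [ 0.92  0.71 -1.24  1.92  0.77  1.09  1.97]
boss-120 0.15 [ 0.97  0.38 -1.23  1.8   0.38  1.23  2.24]
arb 0.007 [-0.29  0.91  1.15  1.69 -0.9   1.17 -2.12]
arb 0.15 [-0.3   0.66  1.16  1.58 -0.62  1.32 -2.28]
sgn -1
pick 0.007 [ 0.3   0.72 -0.99  1.7   0.67  1.1  -0.74]
pick 0.15 [ 0
[... 332 characters left out ...]
5 [ 0.65  0.02 -0.65  1.98  0.02  1.14 -1.06]
mat-120 0.007 [ 0.59  0.32 -0.58  2.03  0.23  0.86 -0.65]
mat-120 0.15 [ 0.65  0.11 -0.61  1.91  0.07  1.15 -0.51]
boss-180 0.007 [ 0.47  0.4  -0.63  1.94  0.3   0.89 -1.89]
boss-180 0.15 [ 0.54  0.2  -0.69  1.82  0.14  1.17 -1.76]
boss-150 0.007 [ 0.5   0.41 -0.66  1.94  0.32  0.9  -1.38]
boss-150 0.15 [ 0.56  0.21 -0.7   1.82  0.14  1.17 -1.24]
boss-120 0.007 [ 0.51  0.41 -0.68  1.94  0.33  0.9  -0.86]
boss-120 0.15 [ 0.57  0.21 -0.72  1.82  0.15  1.17 -0.72]
arb 0.007 [ 0.78  0.57 -0.37  1.63  0.24  0.98  0.24]
arb 0.15 [ 0.79  0.42 -0.39  1.52  0.17  1.23  0.29]
bowl [0.67735766 0.16425603 0.04      ]
jar [ 0.68770356 -0.0541928   0.07      ]
```

```bash
python3 - <<'E'
from h import *
p=BORE+.082*u(HP)
robot.goto(p+[0,0,.12],R(HP,-1)); 
print("guard",robot.move_l(p+[0,0,.007],vel=.12,guard=10))
robot.close(50); o=robot.observe(); print(o["gripper_width"],o["gripper_force"],o["eef_pos"],o["wrist_force"])
robot.move_l(p+[0,0,.0115],vel=.05)
robot.move_l(p+[0,0,.0115]+.1*u(HP),vel=.1,guard=15)
o=robot.observe(); print(o["clock"],o["gripper_width"],o["eef_pos"],o["wrist_force"],o["torque"])
c=cam("side"); a=crop(c,215,190,160,120,5); cv2.imwrite("pics/out.png",a)
E
```

```text
guard False
0.01925661016928453 49.9996680021286 [0.55779795 0.2153654  0.00699108] [ 1.20509842 -0.05655258  0.73011982]
7.0 0.01923142188604472 [0.57315808 0.11762719 0.01163074] [-0.50471289  0.28985704 -2.97039451] [-0.1093977  -0.15254927  0.02625957]
```

View pics/out.png

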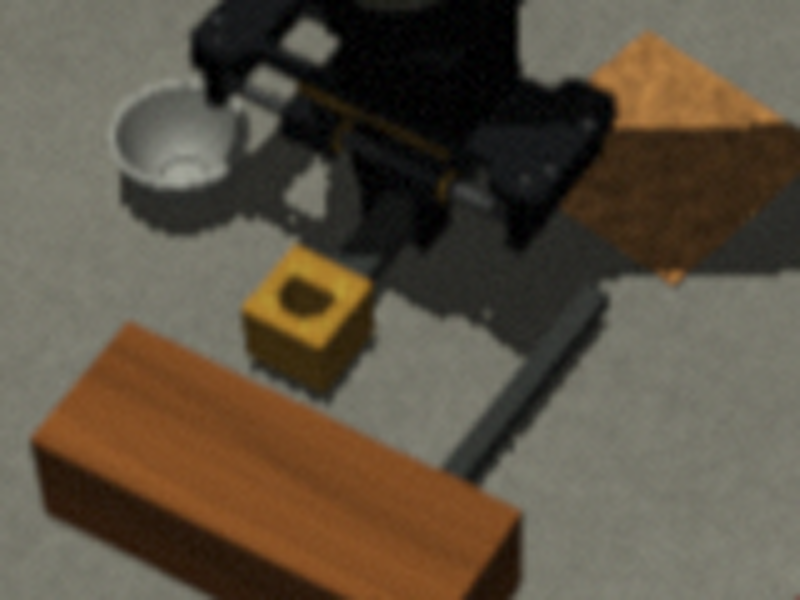

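The boss is clear of the rack and the hand is held by its blade, boss at about crop (305,310). On to the mat.

```bash
python3 - <<'E'
from h import *
o=robot.observe(); p=o["eef_pos"]
robot.move_l(p+[0,0,.10],vel=.15)
a=D(-165); m=np.array([.512,-.003,0])+.082*u(a)
robot.move_l(m+[0,0,.10],vel=.15,attitude=R(a,-1))
robot.move_l(m+[0,0,.03],vel=.12)
print("guard",robot.move_l(m+[0,0,.0055],vel=.03,guard=6))
o=robot.observe(); print(o["clock"],o["eef_pos"],o["wrist_force"])
robot.open_gripper()
p=robot.observe()["eef_pos"]; robot.move_l(p+[0,0,.12],vel=.2)
# step aside above dial to clear the view
b=np.array([.45,-.25,.25]); robot.goto(b,R(a,-1))
o=robot.observe(); print(o["clock"],o["wrist_force"])
t=cam("top"); s=cam("side")
cv2.imwrite("pics/mat.png",np.hstack([crop(t,340,195,80,120,5),crop(s,305,185,80,120,5)]))
E
```

```text
guard False
11.1833 [ 0.43291802 -0.02416312  0.00562221] [-0.58989186 -0.07547444 -2.76913742]
14.225 [0.14540534 0.10215914 0.50076619]
```

View pics/mat.png

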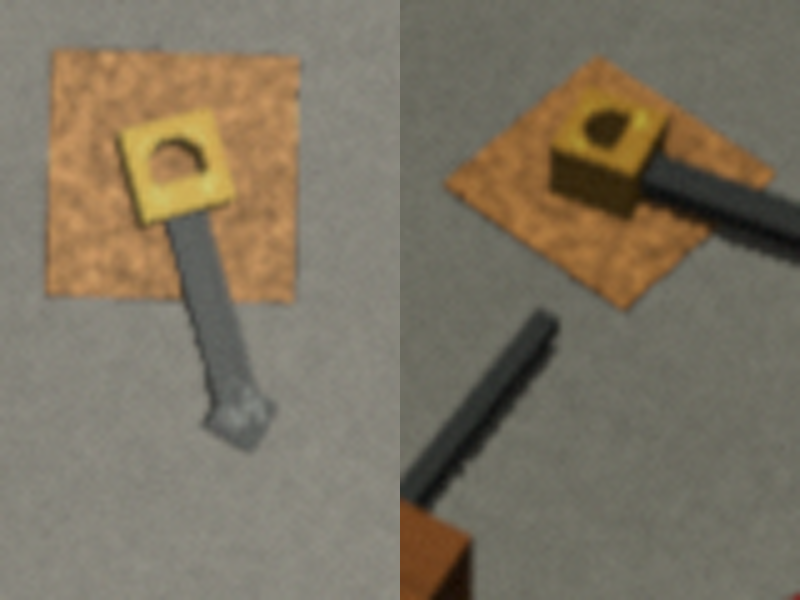

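The hand lies flat with its boss on the mat, blade reaching over the mat's robot-side edge. The boss top centre is about (375,228) and the tip about (390,285) in the top view. I'll fit its pose with the same model method.

```bash
cat > fith.py <<'E'
from fit import *
def tr(P,x,y,th):
    P=np.array(P,float);c,s=np.cos(th),np.sin(th)
    return np.c_[P[:,:2]@np.array([[c,s],[-s,c]])+[x,y],P[:,2]]
def sq(z): h=.022; return [[h,h,z],[h,-h,z],[-h,-h,z],[-h,h,z]]
def hand(c,box,x,y,th,z0):
    """boss only: top, sides, bore; background = mat, blade"""
    lab=np.zeros((box[3]*S,box[2]*S),np.uint8)
    fill(lab,c,box,tr([[.02,.01,z0+.014],[.02,-.01,z0+.014],[.1,-.01,z0+.014],[.1,.01,z0+.014]],x,y,th),1)
    fill(lab,c,box,tr(sq(z0)+sq(z0+.036),x,y,th),2)
    fill(lab,c,box,tr(sq(z0+.036),x,y,th),3)
    fill(lab,c,box,dpoly(.013,.007,x,y,th,z0+.036),4)
    return score(c,box,lab,5)
def fithand(c,box,x,y,d,z0):
    r=minimize(lambda p:hand(c,box,p[0]/1e3,p[1]/1e3,np.radians(p[2]),z0),[x,y,d],method="Nelder-Mead",options=dict(initial_simplex=[[x,y,d],[x+3,y,d],[x,y+3,d],[x,y,d+5]],xatol=.1,fatol=.02))
    return np.round([r.fun,*r.x],1)
E
python3 - <<'E'
from fith import *
t=cam("top");s=cam("side")
print(p2w(t,375,228.4,.04),p2w(t,390,285.4,.02),np.round(w2p(s,[.512,-.003,.03])))
print(fithand(t,(358,210,36,36),512,-3,-165,.004))
q=w2p(s,[.512,-.003,.025])[0].astype(int)
print(fithand(s,(q[0]-20,q[1]-20,40,38),512,-3,-165,.004))
E
```

```text
[ 0.51101997 -0.00130724  0.04      ] [ 0.37952031 -0.03749203  0.02      ] [[347. 214.]]
[  89.9  513.7   -1.8 -166.4]
[ 129.7  513.3   -2.9 -171.4]
```

```bash
python3 - <<'E'
from h import *
a=D(-165.5); b=np.array([.5133,-.0022,0])
robot.goto(b+[0,0,.12],R(a,-1))
print("g",robot.move_l(b+[0,0,.0075],vel=.12,guard=8))
robot.close(40); o=robot.observe(); print(o["gripper_width"],o["wrist_force"],o["torque"])
robot.move_l(b+[0,0,.14],vel=.15)
A=D(-95); q=np.array([.5346,-.338,0])
robot.move_l(q+[0,0,.14],vel=.2,attitude=R(A,-1))
robot.move_l(q+[0,0,.088],vel=.1)   # underside .0845
o=robot.observe(); print(o["clock"],o["gripper_width"],o["eef_pos"],o["wrist_force"],o["torque"])
t=cam("top"); s=cam("side")
cv2.imwrite("pics/hov.png",np.hstack([crop(t,475,165,100,120,4),crop(s,370,70,100,120,4)]))
E
```

```text
g False
0.04394283724974738 [-0.09571555  0.03304421  0.353715  ] [-0.07016739  0.02550333 -0.02151732]
20.9417 0.043867230836173096 [ 0.5347933  -0.33788853  0.08805783] [-0.5291593  -0.46505642 -2.02426848] [ 0.00178874 -0.10491929  0.01392744]
```

View pics/hov.png

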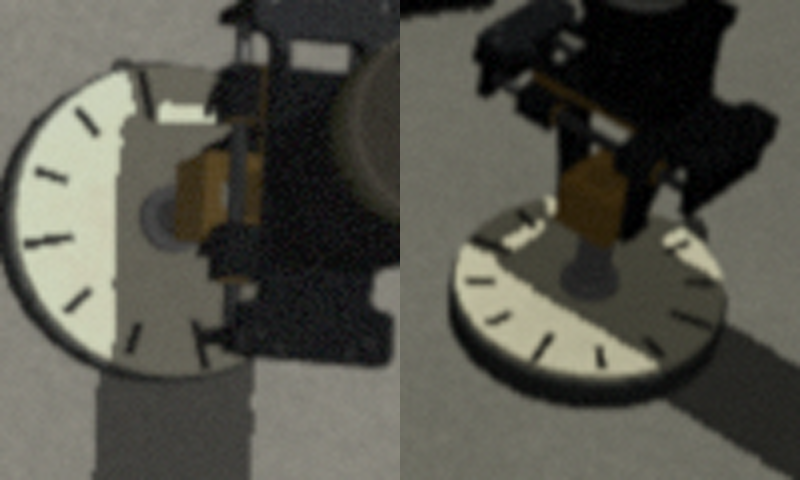

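The boss is held level right over the arbor. Now a guarded descent, with a small offset and angle search only if it catches on top.

```bash
cat > ins.py <<'E'
from h import *
q=np.array([.5346,-.338,0])
C=[(0,0,0),(0,1.2,0),(0,-1.2,0),(1.2,0,0),(-1.2,0,0),(0,0,6),(0,0,-6),(0,1.2,5),(0,-1.2,5),(0,1.2,-5),(0,-1.2,-5),(0,2.4,0),(0,-2.4,0)]
for dx,dy,da in C:
    if robot.observe()["clock"]>45: break
    p=q+[dx/1e3,dy/1e3,0]; Q=R(D(-95+da),-1)
    robot.move_l(p+[0,0,.081],vel=.05,attitude=Q)
    g=robot.move_l(p+[0,0,.072],vel=.03,guard=6)
    o=robot.observe(); print(dx,dy,da,g,np.round(o["eef_pos"],4),np.round(o["wrist_force"],1),np.round(o["torque"],2),o["clock"])
    if not g: break
E
python3 ins.py
```

```text
0 0 0 False [ 0.5345 -0.3379  0.0718] [-0.1 -0.1 -1.2] [-0.03 -0.03 -0.01] 21.7833
```

```bash
python3 - <<'E'
from h import *
p=np.array([.5346,-.338,0])
g=robot.move_l(p+[0,0,.037],vel=.025,guard=8)
o=robot.observe(); print(g,np.round(o["eef_pos"],4),np.round(o["wrist_force"],1),np.round(o["torque"],2),o["clock"])
E
```

```text
True [ 0.5345 -0.338   0.0396] [-0.5 -0.   5.1] [-0.03  0.08  0.  ] 22.9667
```

Contact came at TCP z=0.0396 against an expected 0.0395 at home, so the boss is seated. Releasing, retreating and checking.

```bash
python3 - <<'E'
from h import *
p=robot.observe()["eef_pos"]
robot.open_gripper(); robot.move_l(p+[0,0,.15],vel=.15)
robot.goto(np.array([.45,-.1,.3]),R(D(-95),-1))
o=robot.observe(); print(o["clock"],o["wrist_force"])
t=cam("top"); s=cam("side")
cv2.imwrite("pics/end.png",np.hstack([crop(t,470,150,100,120,4),crop(s,370,70,100,120,4)]))
from fith import *
print(fithand(t,(508,203,32,32),534,-338,-95,.036)); print(t["eye"][2])
cv2.imwrite("pics/endtop.png",t["img"][:,:,::-1])
E
```

```text
26.1667 [ 0.2234547  -0.56505758  0.04958394]
[1375.   539.2 -323.4 -108.9]
1.0422082887568787
```

View pics/end.png

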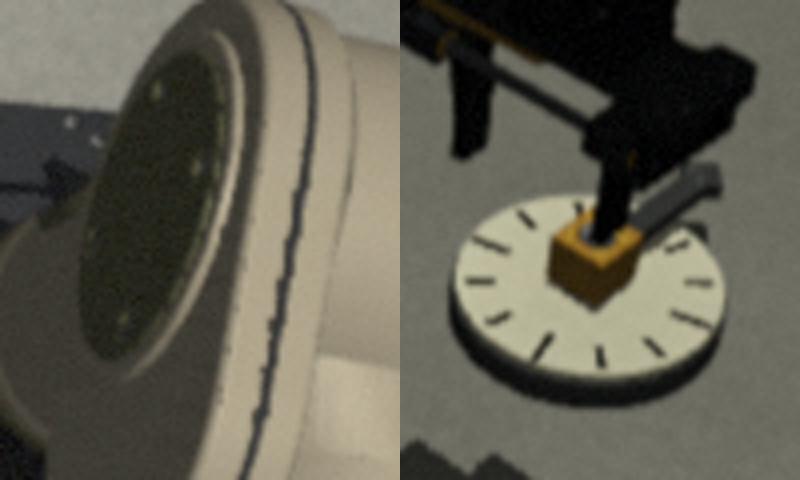

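View pics/endtop.png

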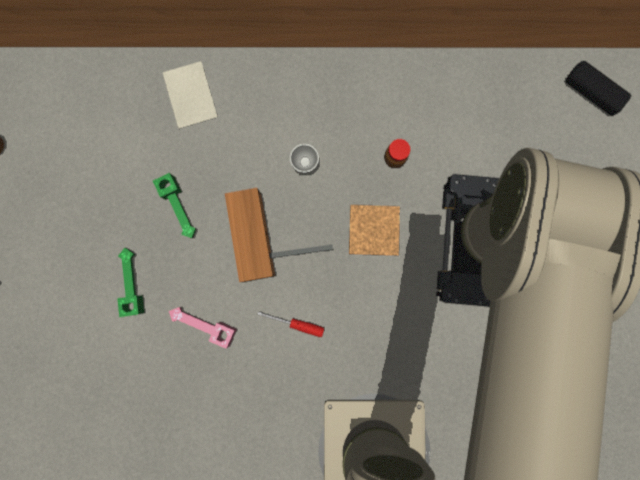

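In the side view the boss sits on the shoulder with the arbor tip just showing in its bore at crop (600,235), and the blade points along the flat. In the top view the minute hand, jar and bowl are at their starting pixels. The robot is clear and the force readings are near zero, so I'm handing in.

```bash
python3 -c "
from station import robot
print(robot.finish_job())"
```

```text
the job is handed in; nothing more can be done
None
```

The hour hand was laid on the mat, then lowered fully home on the arbor and released; the job was handed in at about 26 s, with the minute hand, jar and bowl left where they were.

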